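Put the teething ring away and seal the sliding hatch

ROBOT

A 7-joint arm with a two-finger parallel gripper is mounted at the origin on the work surface. World frame = base frame: x ahead of the robot, y to its left, z up, the work surface at z = 0. Lengths are in m, angles in rad, forces in N, time in s.
With the tool pointing down it reaches from about 0.4 to 0.85 m from the base axis. Payload 4.5 kg.
Tool frame: the origin (TCP) lies where the fingers leave the gripper's body, on its centre line; the fingertips stand 64 mm ahead of it and the grasp point (between the pads) lies 45 mm ahead of it; z points along the fingers, y is the line along which they close (so a half turn about z gives the same grasp; the last joint's range is limited). The gripper opens to 88 mm and grips with 3 to 60 N. Pads are 18 mm wide; open, the fingers measure 123 mm over their backs; the gripper's body (75 mm by 187 mm) begins 45 mm behind the grasp point.
Start: joints at [-1.144, 0.689, -0.195, 1.565, 0.157, 0.902, -0.215], TCP at [0.239, 0.577, 0.303] pointing down, gripper open.
Joint ranges: [-3.01, 3.01], [-0.46, 2.08], [-1.47, 1.51], [0.13, 2.56], [-1, 4.14], [0.04, 2.09], [-2.66, 2.66]. Speed limits (rad/s): [2.57, 2.57, 3.14, 3.14, 3.14, 3.14, 3.14].

INTERFACE

Orientations are given as a unit quaternion [x, y, z, w].
In Python, from plant import r gives the robot as it stands.
- The arm moves only by the tool play_rows, never from a script. Its arguments are lists of equal length, an entry for each row: "translation": the shift along the tool's x, y, z in m, a list of three; "delta_rot": the turn, a rotation vector about the tool's x, y, z in degrees, a list of three; "grip": the opening, from -1 (shut) to 1 (fully open). In form: {"translation": [[x, y, z], ...], "delta_rot": [[rx, ry, rz], ...], "grip": [grip, ...]}. A call has 1 to 20 rows; each row shifts and turns the commanded pose from where the row before left it, along the tool's axes as they then stand; what a row does not reach is not made up. A row lasts 1/8 s, in which the tool goes at most 62.5 mm and 10.7 degrees, less where a joint would pass 70% of its speed; a pose out of reach is approached as far as the arm can. A call with a gripper value outside its range is refused whole. The fingers move at their own pace and stop on an object; "squeeze" is the grip in N (left out, the last holds). Time passes only in rows, so rows that do not move let the fingers close. It gives the time, the measured TCP pose, the force, the opening and the grip force at its end, in the units of the state.
- r.get_state(): the state, without advancing time (a new reading comes with each control period).
- r.snapshot(name): name is "scene" or "side" or "wrist"; returns the picture (480x640x3 uint8, blue, green, red); there is no depth.
- r.get_calibration(name): a dict with "intrinsics" (3x3 intrinsics, pixels), "eye" and "rotation" of the camera in the world. Camera axes: x right, y up, looking along -z (the intrinsics and any distortion apply to the point x, -y, -z); pixel columns grow to the right and rows downward; lengths in m; the calibration is good to about 2 mm. A picture is of the moment at which its call begins: read the wrist's pose just before it. get_calibration takes no time and is no camera call; for the wrist camera it gives the pose at the moment of the call.
- r.finish_job(): hands the job in; it is judged then, once.
Trained networks look in the newest picture that a camera, given by its name, has taken for a name from the list of things; names that differ only in an ending like _2 or _b are one class to them, and where a whole thing is asked for, a point or a joint stands for the part that bears it (a point fixed in the world has none). Each returns a list of dicts, best first, with "confidence" (0 to 1); they miss things now and then, are a little off and sometimes report something else, mostly with a low value. They report only what shows in the picture. A call takes as long as a camera call. They do not tell look-alikes from the thing itself.
- r.look_for(camera, target): "point" ([x, y, z] in m, in world coordinates, good to about 4 mm: the middle of the surface that is visible of it).
- r.silhouettes(camera, target): "pixels" (480x640 bool, what is visible of it).
The state is a dict: "clock": time; "q": joint angles; "qd": joint speeds; "joint_torque": joint torques, N m; "tool_pos": TCP position; "eef_rot": TCP orientation; "contact_force": force on the tool from outside, world axes, zero at the start; "moment": the same for the moment, N m; "opening": opening from 0.0 (shut) to 1.0 (fully open); "finger_force": force on a finger pad.
Only numpy, scipy, OpenCV 4.12 (cv2) and the standard library are available. Lean on these libraries where they do the work, as an engineer would, in place of code of your own. Each camera call takes 0.05 s, during which the arm holds its last target. There are 200 camera calls.

TASK

Put the red teething ring away in the open compartment of the low cream box. Then slide the box's hatch shut by its blue tab until it meets the black rubber seal, press it home against the seal firmly but gently for a moment so that it stays bearing on the seal, and let go, leaving everything else on the shelf where it stands.

Things in the scene. Friction and masses are not known exactly. Their poses are not given: they have to be found in the camera images.
- ring: Red silicone teething ring lying flat: outside diameter 68 mm, hole 42 mm, 16 mm high, 40 g. Origin: centre of its underside, z up.
- box: Low cream box fixed to the shelf, 170 (its x) x 360 (its y) x 70 mm high, plus a steel end cap 26 mm thick, 92 mm high on its -y end. Origin: centre of the cream part's underside. Its -y half is a compartment open at the top: inside x -73 to 73, y -168 to 0 mm, floor at 6, rim at 70 mm; the +y half is covered over. Steel runners (84 mm high) along both long sides.
- hatch: Sliding hatch: flat light-brown panel 150 (x) x 176 (y) x 8 mm between the runners on the box, 250 g or so; slides only along the box's y. Starts open over the covered half, closes towards the box's -y. Origin: centre of its underside, 71.5 mm up; axes as the box's. The runners drag with 4 N as it moves and hold it with at most 4 N when left, so it springs back a little from the squeezed seal.
- tab (a point): Centre of the top of the hatch's blue upright tab, 113.5 mm over the shelf: 70 mm along x, 12 mm thick along y, standing 34 mm above the panel (panel top at 79.5 mm). Can be pushed on its +y face or pinched from above. It lies 40 mm to +y of the hatch's centre; the panel reaches 48 mm beyond it at +y.
- hatch_nose (a point): Middle of the hatch's leading (-y) edge, the edge that meets the seal; 128 mm to -y of the tab's centre.
- compartment (a point): Centre of the compartment's floor, 6 mm over the shelf.
- rattle: Wooden turtle rattle, about 95 x 75 mm, 42 mm high; to be left alone. Origin: underneath its middle.
- cup: Clear plastic cup, 68 mm across, 75 mm high; to be left alone. Origin: centre of its underside.
- dish: Small white ceramic dish, 90 mm across, 28 mm high; to be left alone. Origin: centre of its underside.
- feeder: Glass bottle with yellow cap, 58 mm across, 140 mm high, at the far side; to be left alone. Origin: centre of its underside.
- jamb (a point): Middle of the jamb, the end cap's inner face, at y -180 mm of the box, 75.5 mm up. A black rubber seal strip lies before it; boxes differ: its face is 8 to 32 mm from here towards +y, no reading tells where. It gives 1 mm per 5 N and seats when pressed with 6 N or more for a third of a second; over 15 N on it is too much. Force on the seal = push on the hatch less the runners' 4 N drag.
Mind the look-alikes: they are no part of the job. What is meant by the ring is not turquoise, and is the larger of those in its own colour.

How it is judged:
By the outcome, as a careful person would: the job done as asked, in the order asked, and still so for the second after the job is handed in, with the robot touching nothing.
It also fails if it takes over 72 s, if anything falls off the work surface, if the arm or the gripper's body presses on something with over 40 N, if the wrist force passes 120 N, or if a joint passes its speed limit or range.

## Working session

There is one attempt and no reset: what is moved stays moved. The work goes in short steps, Python scripts to look and compute and a tool call to move; the robot and the scene stay as the last step left them, time stands still between calls to the robot, and variables do not carry over. Pictures are saved under pics/ and viewed, at most 10 in all, crops included, and the job is handed in when it is done.

Besides the shell and the picture viewer there is one more tool, called after "Emit:" as name(argument=value, ...) on one line, values as JSON. play_rows: Moves the arm, as the interface text tells. Its arguments: {"type":"object","properties":{"translation":{"type":"array","items":{"type":"array","items":{"type":"number"}}},"delta_rot":{"type":"array","items":{"type":"array","items":{"type":"number"}}},"grip":{"type":"array","items":{"type":"number"}},"squeeze":{"type":"number"}},"required":["translation","delta_rot","grip"]}

```bash
ls; mkdir -p pics; cat > h.py <<'E'
import numpy as np, cv2
from scipy.spatial.transform import Rotation as R
from plant import r
def proj(cal,P):
    p=np.asarray(cal['rotation']).T@(np.asarray(P)-cal['eye']); p=np.array([p[0],-p[1],-p[2]])
    u=np.asarray(cal['intrinsics'])@p; return u[:2]/u[2]
def unproj(cal,uv,z):
    K=np.asarray(cal['intrinsics']); d=np.linalg.inv(K)@[uv[0],uv[1],1]; d=np.asarray(cal['rotation'])@[d[0],-d[1],-d[2]]
    e=np.asarray(cal['eye']); return e+d*(z-e[2])/d[2]
E
python3 - <<'E'
from h import *
print(r.get_state())
for c in ["scene","side"]:
    cv2.imwrite(f"pics/{c}0.png",r.snapshot(c)); cal=r.get_calibration(c); print(c,cal)
    for t in ["ring","box","hatch","tab","rattle","cup","dish","feeder"]:
        for d in r.look_for(c,t):
            print(t,np.round(d['point'],3),round(d['confidence'],2),np.round(proj(cal,d['point'])))
E
```

```text
pics
{'clock': 0.0, 'q': array([-1.14422006,  0.68999398, -0.19451494,  1.56628301,  0.15734021,
        0.90249421, -0.21506048]), 'qd': array([-0.00125007,  0.00071632, -0.00043438,  0.0003423 ,  0.00109797,
        0.00100173, -0.00079736]), 'joint_torque': array([-8.06214052e-05, -5.27564549e+01, -1.26708113e+00, -1.53428364e+01,
       -5.26760670e-02,  6.55277327e-03,  1.63399814e-04]), 'tool_pos': array([0.23907964, 0.57693956, 0.30191998]), 'eef_rot': array([ 1.95058408e-01,  9.80791223e-01, -8.86188057e-04, -9.69107352e-05]), 'contact_force': array([-0.15818994,  0.2811413 ,  0.29703972]), 'moment': array([-0.01241297,  0.02643061,  0.00489418]), 'finger_force': 0.0, 'opening': 1.005232947961752}
scene {'intrinsics': array([[615.86528818,   0.        , 317.55738495],
       [  0.        , 615.86528818, 231.97209   ],
       [  0.        ,   0.        ,   1.        ]]), 'eye': array([ 1.45819798, -0.31943621,  0.79801642]), 'rotation': array([0.36915535, 0.26665686, 0.51589225, 0.72558503])}Traceback (most recent call last):
  File "<stdin>", line 7, in <module>
  File "h.py", line 5, in proj
    p=np.asarray(cal['rotation']).T@(np.asarray(P)-cal['eye']); p=np.array([p[0],-p[1],-p[2]])
      ~~~~~~~~~~~~~~~~~~~~~~~~~~~~~^^~~~~~~~~~~~~~~~~~~~~~~~~~
ValueError: matmul: Input operand 1 has a mismatch in its core dimension 0, with gufunc signature (n?,k),(k,m?)->(n?,m?) (size 3 is different from 4)
```

```bash
sed -i "s/np.asarray(cal\['rotation'\])/R.from_quat(cal['rotation']).as_matrix()/" h.py
python3 - <<'E'
from h import *
for c in ["scene","side"]:
    cv2.imwrite(f"pics/{c}0.png",r.snapshot(c)); cal=r.get_calibration(c); print(c,cal['eye'])
    for t in ["ring","box","hatch","tab","rattle","cup","dish","feeder"]:
        for d in r.look_for(c,t):
            print(t,np.round(d['point'],3),round(d['confidence'],2),np.round(proj(cal,d['point'])))
E
```

```text
scene [ 1.45819798 -0.31943621  0.79801642]
ring [0.363 0.074 0.012] 0.8 [327. 213.]
ring [0.349 0.178 0.014] 0.74 [366. 200.]
ring [0.455 0.17  0.019] 0.56 [382. 224.]
box [ 0.592 -0.168  0.068] 0.82 [245. 278.]
hatch [ 0.551 -0.086  0.082] 0.76 [281. 250.]
tab [ 0.555 -0.084  0.082] 0.92 [282. 251.]
tab [ 0.592 -0.169  0.072] 0.5 [244. 277.]
rattle [0.463 0.316 0.026] 0.72 [443. 211.]
cup [0.603 0.161 0.051] 0.74 [409. 252.]
cup [ 0.552 -0.082  0.08 ] 0.19 [283. 251.]
dish [0.582 0.321 0.017] 0.94 [472. 244.]
dish [ 0.595 -0.169  0.069] 0.47 [245. 279.]
feeder [0.762 0.165 0.074] 0.73 [452. 294.]
feeder [ 0.555 -0.084  0.079] 0.43 [282. 252.]
side [ 0.2696358  -0.45302228  0.69949006]
ring [0.447 0.168 0.016] 0.98 [240. 241.]
ring [0.346 0.172 0.013] 0.92 [192. 263.]
ring [0.37  0.061 0.018] 0.69 [227. 294.]
box [ 0.549 -0.181  0.08 ] 0.6 [392. 324.]
hatch [ 0.538 -0.082  0.08 ] 0.57 [349. 285.]
tab [ 0.537 -0.084  0.082] 0.7 [349. 284.]
rattle [0.438 0.309 0.032] 0.72 [206. 198.]
rattle [0.581 0.157 0.049] 0.34 [299. 206.]
cup [0.585 0.158 0.048] 0.65 [301. 205.]
cup [ 0.538 -0.084  0.081] 0.24 [350. 285.]
dish [0.598 0.328 0.017] 0.66 [269. 171.]
feeder [0.739 0.161 0.079] 0.88 [361. 165.]
```

View pics/scene0.png

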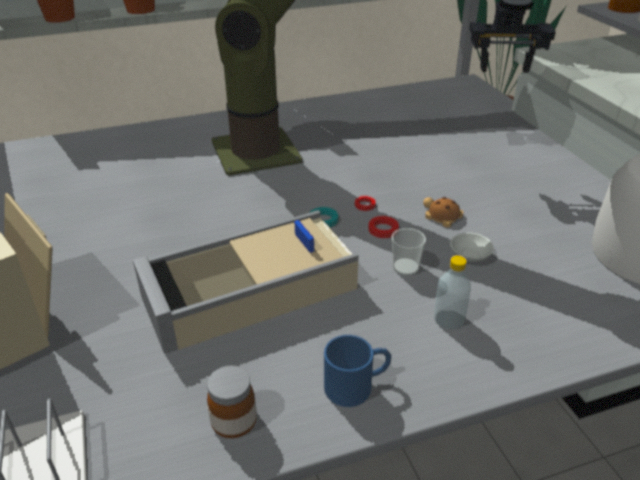

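View pics/side0.png

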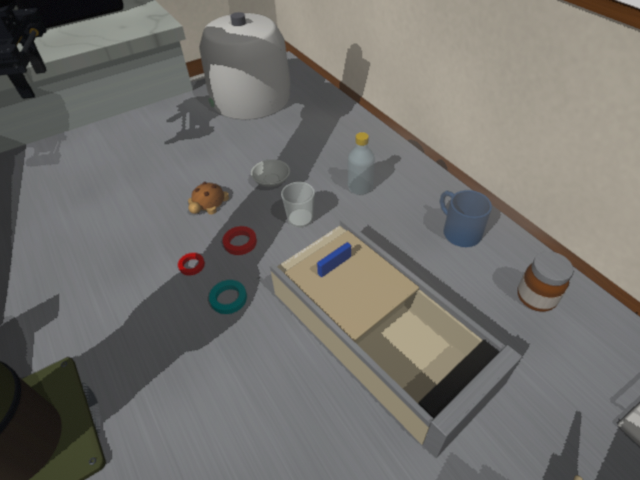

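Candidates for the ring are the small red one (scene 366,203 / side 192,263), the larger red one (scene 383,227 / side 240,240) and the turquoise one (side 227,296). The larger red one fits the description. I'll confirm it in an enlarged crop, which also serves for reading the box corners.

```bash
python3 - <<'E'
from h import *
a=cv2.imread("pics/side0.png")[180:460,170:530]; cv2.imwrite("pics/crop_side.png",cv2.resize(a,None,fx=2,fy=2,interpolation=cv2.INTER_CUBIC))
a=cv2.imread("pics/scene0.png")[180:360,130:400]; cv2.imwrite("pics/crop_scene.png",cv2.resize(a,None,fx=2.9,fy=2.9,interpolation=cv2.INTER_CUBIC))
for c in ["scene","side"]:
    im=cv2.imread(f"pics/{c}0.png"); cal=r.get_calibration(c)
    b,g,rr=[im[...,i].astype(int) for i in range(3)]
    m=((rr>110)&(g<60)&(b<60)).astype(np.uint8)
    n,l,s,ce=cv2.connectedComponentsWithStats(m)
    for i in range(1,n):
        if s[i,4]>40:
            x,y,w,h=s[i,:4]
            print(c,s[i],unproj(cal,(x+w/2-.5,y+h/2-.5),0.008).round(4),unproj(cal,ce[i],0.012).round(4))
E
```

```text
scene [356 197  19  11  88] [0.3451 0.1765 0.008 ] [0.3478 0.1762 0.012 ]
scene [369 216  29  18 176] [0.4434 0.179  0.008 ] [0.4504 0.1775 0.012 ]
side [178 253  18  17 123] [0.3391 0.1876 0.008 ] [0.338  0.1878 0.012 ]
```

View pics/crop_side.png

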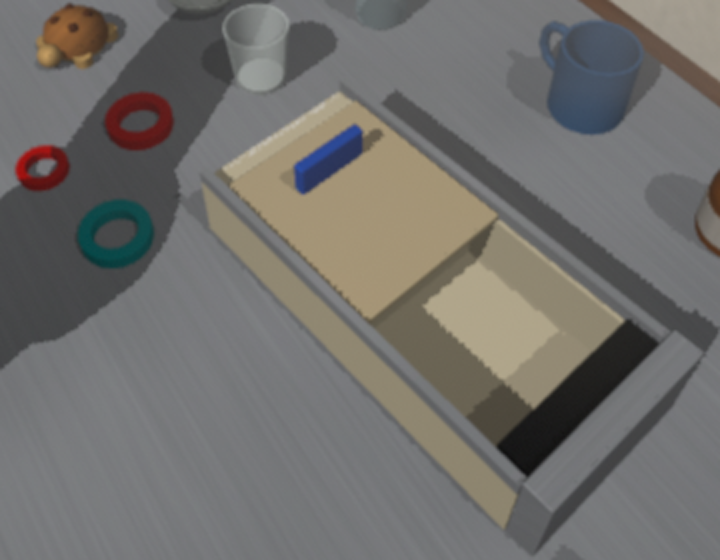

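View pics/crop_scene.png

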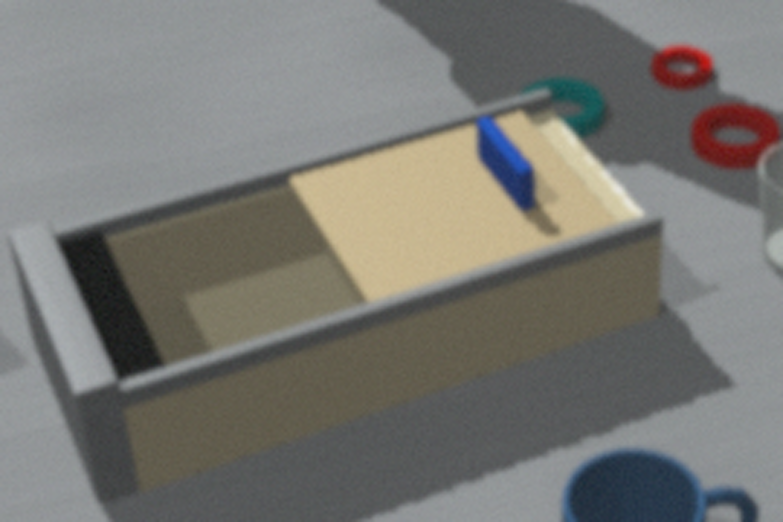

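The crops confirm it: the larger red ring is at side crop (139,121), i.e. side (240,240). The small red one and the turquoise one are clearly different. The box corners can be read from both crops, so I'll fit the pose.

```bash
python3 - <<'E'
from h import *
from scipy.optimize import least_squares
S=[((10,235),(-85,-206,92)),((45,225),(-85,-180,92)),((115,382),(85,-180,92)),((75,395),(85,-206,92)),
((663,222),(85,180,84)),((660,312),(85,180,0)),((130,487),(85,-180,0)),((105,500),(85,-206,0)),((290,178),(-75,'n',79.5)),((484,117),(-35,'t',113.5)),((530,170),(35,'t',113.5))]
D=[((203,178),(-85,180,84)),((343,88),(85,180,84)),((526,487),(-85,-180,92)),((548,492),(-85,-206,92)),((703,350),(85,-206,92)),((678,333),(85,-180,92)),
((372,320),(-75,'n',79.5)),((497,215),(75,'n',79.5)),((296,167),(-35,'t',113.5)),((361,127),(35,'t',113.5))]
obs=[("scene",(130+(u+.5)/2.9-.5,180+(v+.5)/2.9-.5),P) for (u,v),P in S]+[("side",(170+(u+.5)/2-.5,180+(v+.5)/2-.5),P) for (u,v),P in D]
cals={c:r.get_calibration(c) for c in ["scene","side"]}; print(cals['side'].keys())
def res(p):
    x,y,a,h=p; o=[]
    c,s=np.cos(a),np.sin(a)
    for cam,uv,P in obs:
        X,Y,Z=P; Y={'n':h-88,'t':h+40}.get(Y,Y)
        o.append(proj(cals[cam],[x+(c*X-s*Y)/1e3,y+(s*X+c*Y)/1e3,Z/1e3])-uv)
    return np.ravel(o)
f=least_squares(res,[.58,-.15,.3,88],x_scale=[.01,.01,.05,5],loss='soft_l1'); print(f.x, np.degrees(f.x[2]))
for o,e in zip(obs,res(f.x).reshape(-1,2)): print(o[0],o[2],e.round(1))
for c in cals:
    im=cv2.imread(f"pics/{c}0.png").astype(int); b,g,rr=im[...,0],im[...,1],im[...,2]
    m=((rr>60)&(g<.4*rr)&(b<.45*rr)).astype(np.uint8)
    n,l,s,ce=cv2.connectedComponentsWithStats(m)
    for i in range(1,n):
        if s[i,4]>80:
            x,y,w,h=s[i,:4]
            # ring fit: match bbox of projected torus-ish
            def rr_(p):
                t=np.linspace(0,2*np.pi,60); q=[]
                for z in (.003,.008,.013):
                    R_=p[2]-(0 if z==.008 else .002)
                    q+= [proj(cals[c],[p[0]+R_*np.cos(k),p[1]+R_*np.sin(k),z]) for k in t]
                q=np.array(q); return np.r_[q.min(0)-[x-.5,y-.5],q.max(0)-[x+w-.5,y+h-.5]]
            g0=unproj(cals[c],(x+w/2,y+h/2),.008)
            k=least_squares(rr_,[g0[0],g0[1],.034],x_scale=[.01,.01,.01]); print(c,s[i],k.x.round(4),k.fun.round(1))
E
```

```text
dict_keys(['intrinsics', 'eye', 'rotation'])
[ 0.55468518 -0.14203432  0.13418737 68.41614175] 7.688369733169633
scene (-85, -206, 92) [-1.5 -1.7]
scene (-85, -180, 92) [ 0.4 -2.2]
scene (85, -180, 92) [ 1.4 -0.4]
scene (85, -206, 92) [-0.2  0. ]
scene (85, 180, 84) [ 0.1 -2. ]
scene (85, 180, 0) [-0.3  0.7]
scene (85, -180, 0) [3.9 2. ]
scene (85, -206, 0) [-2.1  2.5]
scene (-75, 'n', 79.5) [-0.4 -1.1]
scene (-35, 't', 113.5) [ 0. -1.]
scene (35, 't', 113.5) [-0.  -0.4]
side (-85, 180, 84) [-1.4 -2.8]
side (85, 180, 84) [ 1.8 -5.2]
side (-85, -180, 92) [-0.7 -1.6]
side (-85, -206, 92) [ 4.1 11.3]
side (85, -206, 92) [2.5 1.2]
side (85, -180, 92) [-0.5 -2.3]
side (-75, 'n', 79.5) [-2.3  0.9]
side (75, 'n', 79.5) [ 1.5 -0.5]
side (-35, 't', 113.5) [0.5 0.7]
side (35, 't', 113.5) [-0.7 -0.7]
scene [356 197  19  13 151] [0.3488 0.1749 0.0222] [ 0. -0. -0.  0.]
scene [369 217  29  20 348] [0.4499 0.176  0.0324] [-0.1  0.3  0.1 -0.2]
side [223 227  33  28 524] [0.4484 0.1786 0.0342] [-0.4  0.6  0.4 -0.6]
side [178 253  26  22 323] [0.3434 0.1774 0.0251] [-0.1  0.2  0.1 -0.2]
```

Emit:
play_rows(translation=[[0, 0, 0], [0, 0, 0], [-0.041, -0.019, 0.01], [-0.041, -0.019, 0.01], [-0.041, -0.019, 0.01], [-0.041, -0.019, 0.01], [-0.041, -0.019, 0.01], [-0.041, -0.019, 0.01], [-0.041, -0.019, 0.01], [-0.041, -0.019, 0.01], [-0.041, -0.019, 0.01], [-0.041, -0.019, 0.01], [0, 0, 0], [0, 0, 0]], delta_rot=[[0, 0, 7.5], [0, 0, 7.5], [0, 0, 0], [0, 0, 0], [0, 0, 0], [0, 0, 0], [0, 0, 0], [0, 0, 0], [0, 0, 0], [0, 0, 0], [0, 0, 0], [0, 0, 0], [0, 0, 0], [0, 0, 0]], grip=[1, 1, 1, 1, 1, 1, 1, 1, 1, 1, 1, 1, 1, 1], squeeze=12)

```text
clock: 2.75
tool_pos: [0.4488, 0.1779, 0.2029]
eef_rot: [0.321, 0.947, 0.001, -0.0]
contact_force: [-0.3, 0.2, -0.1]
opening: 1.001
finger_force: 0.0
```

```bash
cat > ringw.py <<'E'
from h import *
s=r.get_state(); cal=r.get_calibration("wrist"); im=r.snapshot("wrist")
y=R.from_quat(s['eef_rot']).as_matrix(); print(s['clock'],s['tool_pos'].round(4),'z',y[:,2].round(3),'yaw',np.degrees(np.arctan2(y[1,1],y[0,1])).round(2),s['contact_force'].round(1))
cv2.imwrite("pics/w1.png",im)
b,g,rr=[im[...,i].astype(float) for i in range(3)]
m=((rr>50)&(g<.4*rr)&(b<.45*rr)).astype(np.uint8)
n,l,st,ce=cv2.connectedComponentsWithStats(m)
for i in range(1,n):
    if st[i,4]>300:
        c,_=cv2.findContours((l==i).astype(np.uint8),cv2.RETR_EXTERNAL,cv2.CHAIN_APPROX_NONE)
        P=np.array([unproj(cal,p,.010)[:2] for p in c[0][:,0]])
        (cx,cy),d=cv2.minEnclosingCircle((P*1e3).astype(np.float32)); print(st[i],cx,cy,d)
        p=np.array([cx/1e3,cy/1e3,0])-s['tool_pos']; print('tool offset',(y.T@p).round(4))
E
python3 ringw.py
```

```text
2.75 [0.4488 0.1779 0.2029] z [ 0.     0.001 -1.   ] yaw 52.52 [-0.3  0.2 -0.1]
[ 198   89   66   68 2208] 343.9205322265625 177.3970947265625 25.07011604309082
tool offset [ 0.0828 -0.0644  0.2028]
[ 274  188   81   79 3260] 449.2852783203125 177.42494201660156 34.979496002197266
tool offset [-0.0008 -0.0003  0.2029]
```

View pics/w1.png

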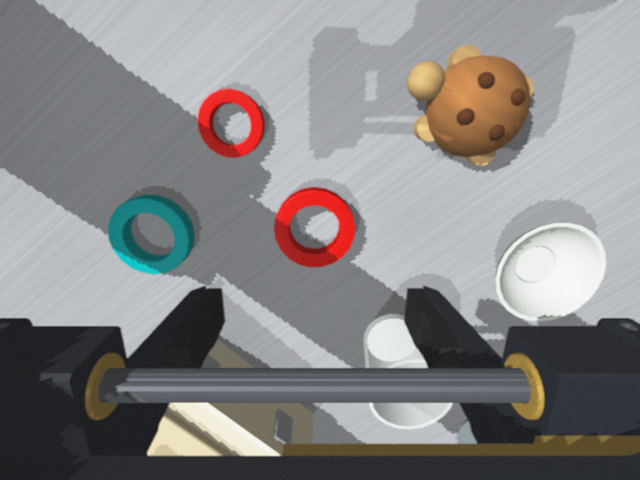

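The wrist view shows the large red ring at (315,227), radius 35 mm, centred under the tool. The cup, at (405,370), is clear of the fingers. I'll descend and grip.

Emit:
play_rows(translation=[[-0.001, 0, 0.03], [0, 0, 0.035], [0, 0, 0.035], [0, 0, 0.02], [0, 0, 0.013], [0, 0, 0], [0, 0, 0], [0, 0, 0], [0, 0, 0], [0, 0, 0], [0, 0, 0], [0, 0, 0]], delta_rot=[[0, 0, 0], [0, 0, 0], [0, 0, 0], [0, 0, 0], [0, 0, 0], [0, 0, 0], [0, 0, 0], [0, 0, 0], [0, 0, 0], [0, 0, 0], [0, 0, 0], [0, 0, 0]], grip=[1, 1, 1, 1, 1, 1, 0, 0, 0, 0, 0, 0], squeeze=12)

```text
clock: 4.3
tool_pos: [0.45, 0.1766, 0.0704]
eef_rot: [0.322, 0.947, 0.001, 0.0]
contact_force: [-0.4, 0.2, 7.3]
opening: 0.75
finger_force: 12.0
```

Emit:
play_rows(translation=[[0, 0, -0.02], [0, 0, -0.035], [0, 0, -0.035], [0, 0, -0.035], [0, 0, -0.035], [0, 0, 0], [0, 0, 0], [0, 0, 0], [0, 0, 0], [0, 0, 0], [0, 0, 0]], delta_rot=[[0, 0, 0], [0, 0, 0], [0, 0, 0], [0, 0, 0], [0, 0, 0], [0, 0, 9], [0, 0, 9], [0, 0, 9], [0, 0, 9], [0, 0, 9], [0, 0, 0]], grip=[0, 0, 0, 0, 0, 0, 0, 0, 0, 0, 0])

```text
clock: 5.68
tool_pos: [0.4494, 0.1764, 0.2297]
eef_rot: [0.659, 0.752, -0.0, 0.0]
contact_force: [-0.6, 0.2, -0.2]
opening: 0.752
finger_force: 12.0
```

Emit:
play_rows(translation=[[-0.041, 0.006, 0], [-0.041, 0.006, 0], [-0.041, 0.006, 0], [-0.041, 0.006, 0], [-0.041, 0.006, 0], [-0.041, 0.006, 0], [-0.041, 0.006, 0], [-0.041, 0.006, 0], [-0.041, 0.006, 0], [-0.045, 0.009, 0], [0, 0, 0], [0, 0, 0]], delta_rot=[[0, 0, 0], [0, 0, 0], [0, 0, 0], [0, 0, 0], [0, 0, 0], [0, 0, 0], [0, 0, 0], [0, 0, 0], [0, 0, 0], [0, 0, 0], [0, 0, 0], [0, 0, 0]], grip=[0, 0, 0, 0, 0, 0, 0, 0, 0, 0, 0, 0])

```text
clock: 7.18
tool_pos: [0.5656, -0.2251, 0.2294]
eef_rot: [0.659, 0.752, 0.0, -0.001]
contact_force: [0.4, -0.0, -0.0]
opening: 0.751
finger_force: 12.0
```

```bash
python3 - <<'E'
from h import *
s=r.get_state(); cal=r.get_calibration("wrist"); im=r.snapshot("wrist"); print(s['tool_pos'],s['eef_rot'])
# overlay fitted model
x,y,a,h=.5547,-.1420,.1342,68.4
def W(P): c,q=np.cos(a),np.sin(a); return [x+(c*P[0]-q*P[1])/1e3,y+(q*P[0]+c*P[1])/1e3,P[2]/1e3]
o=im.copy()
for P in [(-85,-206,92),(-85,-180,92),(85,-180,92),(85,-206,92),(-75,h-88,79.5),(75,h-88,79.5),(-35,h+46,113.5),(35,h+46,113.5),(-35,h+34,113.5),(35,h+34,113.5),(-85,180,84),(85,180,84)]:
    u=proj(cal,W(P)); print(P,u.round(1)); cv2.circle(o,tuple(int(v) for v in u),3,(255,0,255),-1)
cv2.imwrite("pics/w2.png",o)
E
```

```text
[ 0.56559142 -0.22513186  0.22938842] [ 6.58712875e-01  7.52394038e-01  1.83989408e-04 -7.25006418e-04]
(-85, -206, 92) [210.3 392.4]
(-85, -180, 92) [207.  365.8]
(85, -180, 92) [424.6 365.8]
(85, -206, 92) [421.3 392.4]
(-75, -19.599999999999994, 79.5) [203.1 153.7]
(75, -19.599999999999994, 79.5) [428.8 153.6]
(-35, 114.4, 113.5) [ 237.8 -149. ]
(35, 114.4, 113.5) [ 395.5 -149.2]
(-35, 102.4, 113.5) [ 239.7 -114.4]
(35, 102.4, 113.5) [ 393.5 -114.6]
(-85, 180, 84) [ 133.4 -286.5]
(85, 180, 84) [ 499.8 -287.1]
```

View pics/w2.png

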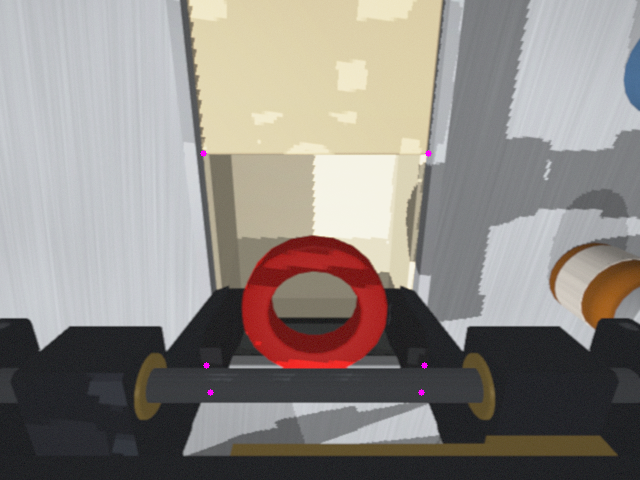

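The wrist view shows the fitted model matching the hatch nose (row 153) and the panel edges. The ring, at (315,300), is held centred over the opening. I'll lower and release it.

Emit:
play_rows(translation=[[0, 0, 0.03], [0, 0, 0.035], [0, 0, 0.035], [0, 0, 0.025], [0, 0, 0.011], [0, 0, 0], [0, 0, 0], [0, 0, 0], [0, 0, 0], [0, 0, 0], [0, 0, 0], [0, 0, -0.02], [0, 0, -0.03], [0, 0, -0.04], [0, 0, 0]], delta_rot=[[0, 0, 0], [0, 0, 0], [0, 0, 0], [0, 0, 0], [0, 0, 0], [0, 0, 0], [0, 0, 0], [0, 0, 0], [0, 0, 0], [0, 0, 0], [0, 0, 0], [0, 0, 0], [0, 0, 0], [0, 0, 0], [0, 0, 0]], grip=[0.5, 0.5, 0.5, 0.5, 0.5, 0.5, 0.8, 0.8, 0.8, 0.8, 0.8, 0.8, 0.8, 0.8, 0.8])

```text
clock: 9.1
tool_pos: [0.5681, -0.2265, 0.188]
eef_rot: [0.66, 0.752, 0.002, 0.004]
contact_force: [-0.5, 1.4, 0.3]
opening: 0.898
finger_force: 0.0
```

```bash
python3 - <<'E'
from h import *
s=r.get_state(); cal=r.get_calibration("wrist"); im=r.snapshot("wrist"); print(s['clock'],s['tool_pos'],s['contact_force'])
b,g,rr=[im[...,i].astype(float) for i in range(3)]
m=((rr>50)&(g<.4*rr)&(b<.45*rr)).astype(np.uint8)
n,l,st,ce=cv2.connectedComponentsWithStats(m)
for i in range(1,n):
    if st[i,4]>300:
        c,_=cv2.findContours((l==i).astype(np.uint8),cv2.RETR_EXTERNAL,cv2.CHAIN_APPROX_NONE)
        P=np.array([unproj(cal,p,.016)[:2] for p in c[0][:,0]]); (cx,cy),d=cv2.minEnclosingCircle((P*1e3).astype(np.float32)); print(st[i],cx,cy,d)
for k in ("scene","side"): cv2.imwrite(f"pics/{k}1.png",r.snapshot(k))
a=np.hstack([cv2.imread("pics/scene1.png")[210:360,120:370],cv2.imread("pics/side1.png")[290:440,270:520]]); cv2.imwrite("pics/placed.png",cv2.resize(a,None,fx=1.6,fy=1.6))
E
```

```text
9.1 [ 0.5680861  -0.22654137  0.18801824] [-0.51065798  1.40007583  0.30204414]
[ 268  188   86   85 3701] 565.1071166992188 -225.2475128173828 34.98113250732422
```

View pics/placed.png

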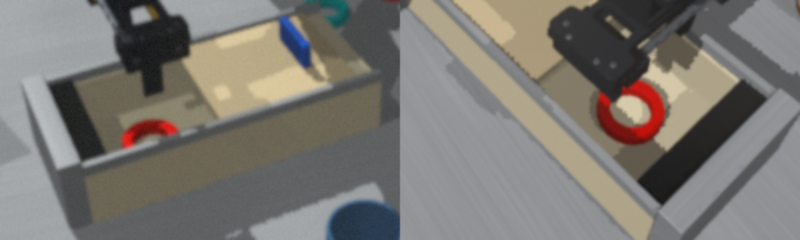

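The ring lies flat inside the compartment, at box centre x and y about -84 mm. Next I'll go behind the tab with the fingers closed.

Emit:
play_rows(translation=[[0, 0, -0.03], [0.038, 0, 0], [0.038, 0, 0], [0.038, 0, 0], [0.038, 0, 0], [0.038, 0, 0], [0.041, 0, 0], [0, 0, 0], [0, 0, 0.025], [0, 0, 0.025], [0, 0, 0.016], [0, 0, 0], [0, 0, 0], [0, 0, 0]], delta_rot=[[0, 0, 0], [0, 0, 0], [0, 0, 0], [0, 0, 0], [0, 0, 0], [0, 0, 0], [0, 0, 0], [0, 0, 0], [0, 0, 0], [0, 0, 0], [0, 0, 0], [0, 0, 0], [0, 0, 0], [0, 0, 0]], grip=[-1, -1, -1, -1, -1, -1, -1, -1, -1, -1, -1, -1, -1, -1])

```text
clock: 11.0
tool_pos: [0.5364, 0.0032, 0.1485]
eef_rot: [0.659, 0.752, 0.001, 0.001]
contact_force: [0.1, -0.4, 0.4]
opening: 0.005
finger_force: 0.0
```

Emit:
play_rows(translation=[[-0.015, 0, -0.003], [-0.004, 0, 0], [-0.004, 0, 0], [-0.004, 0, 0], [-0.008, 0, 0], [-0.012, 0, 0], [-0.012, 0, 0], [-0.012, 0, 0], [-0.012, 0, 0], [-0.012, 0, 0], [-0.012, 0, 0], [-0.012, 0, 0], [-0.008, 0, 0], [-0.004, 0, 0], [0, 0, 0]], delta_rot=[[0, 0, 0], [0, 0, 0], [0, 0, 0], [0, 0, 0], [0, 0, 0], [0, 0, 0], [0, 0, 0], [0, 0, 0], [0, 0, 0], [0, 0, 0], [0, 0, 0], [0, 0, 0], [0, 0, 0], [0, 0, 0], [0, 0, 0]], grip=[-1, -1, -1, -1, -1, -1, -1, -1, -1, -1, -1, -1, -1, -1, -1])

```text
clock: 12.88
tool_pos: [0.5528, -0.1277, 0.1505]
eef_rot: [0.66, 0.752, -0.001, 0.0]
contact_force: [0.4, 0.9, -0.1]
opening: 0.007
finger_force: 0.2
```

Emit:
play_rows(translation=[[-0.003, 0, 0], [-0.003, 0, 0], [-0.003, 0, 0], [-0.003, 0, 0]], delta_rot=[[0, 0, 0], [0, 0, 0], [0, 0, 0], [0, 0, 0]], grip=[-1, -1, -1, -1])

```text
clock: 13.38
tool_pos: [0.5541, -0.1386, 0.1505]
eef_rot: [0.659, 0.752, -0.0, -0.001]
contact_force: [-1.5, 4.6, 0.5]
opening: 0.003
finger_force: 2.0
```

```bash
python3 - <<'E'
from h import *
im=r.snapshot("scene"); cal=r.get_calibration("scene"); s=r.get_state(); print(s['clock'],s['tool_pos'],s['contact_force'])
b,g,rr=[im[...,i].astype(int) for i in range(3)]
m=((b>80)&(b>2*rr)&(b>1.8*g)).astype(np.uint8); n,l,st,ce=cv2.connectedComponentsWithStats(m)
print([(x,c.round(0)) for x,c in zip(st.tolist(),ce) if x[4]>20])
cv2.imwrite("pics/push.png",cv2.resize(im[200:350,120:370],None,fx=3,fy=3))
E
```

```text
13.425 [ 0.55419992 -0.13921602  0.15049603] [-0.8075664   3.41012099 -0.10383023]
[([0, 0, 640, 480, 307000], array([320., 239.])), ([238, 238, 16, 31, 200], array([245., 252.]))]
```

View pics/push.png

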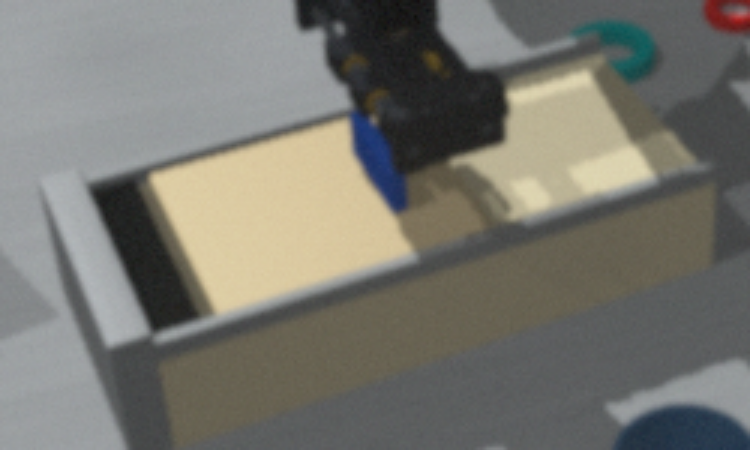

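The tab is in contact and the hatch is sliding: the blue tab is at push-crop (380,160) and about 40 mm of black gap is left. I'll go on in small steps.

Emit:
play_rows(translation=[[-0.002, 0, 0], [-0.001, 0, 0], [-0.001, 0, 0], [-0.001, 0, 0]], delta_rot=[[0, 0, 0], [0, 0, 0], [0, 0, 0], [0, 0, 0]], grip=[-1, -1, -1, -1])

```text
clock: 13.92
tool_pos: [0.5548, -0.1435, 0.1505]
eef_rot: [0.659, 0.752, -0.0, -0.0]
contact_force: [-3.3, 3.1, -0.1]
opening: 0.006
finger_force: 2.0
```

Emit:
play_rows(translation=[[-0.001, 0, 0], [-0.001, 0, 0]], delta_rot=[[0, 0, 0], [0, 0, 0]], grip=[-1, -1])

```text
clock: 14.18
tool_pos: [0.5551, -0.1455, 0.1505]
eef_rot: [0.659, 0.752, -0.0, -0.0]
contact_force: [-2.8, 3.7, -1.0]
opening: 0.007
finger_force: 2.0
```

Emit:
play_rows(translation=[[-0.001, 0, 0], [-0.001, 0, 0]], delta_rot=[[0, 0, 0], [0, 0, 0]], grip=[-1, -1])

```text
clock: 14.42
tool_pos: [0.5553, -0.1472, 0.1506]
eef_rot: [0.659, 0.752, -0.0, -0.001]
contact_force: [-3.5, 6.3, -0.5]
opening: 0.003
finger_force: 2.8
```

Emit:
play_rows(translation=[[-0.0005, 0, 0]], delta_rot=[[0, 0, 0]], grip=[-1])

```text
clock: 14.55
tool_pos: [0.5553, -0.1473, 0.1506]
eef_rot: [0.659, 0.752, -0.0, -0.001]
contact_force: [-4.0, 5.1, 0.1]
opening: 0.007
finger_force: 3.0
```

Emit:
play_rows(translation=[[-0.001, 0, 0]], delta_rot=[[0, 0, 0]], grip=[-1])

```text
clock: 14.68
tool_pos: [0.5554, -0.1477, 0.1505]
eef_rot: [0.659, 0.752, 0.0, -0.001]
contact_force: [-3.8, 7.1, 1.1]
opening: 0.004
finger_force: 3.8
```

Emit:
play_rows(translation=[[-0.001, 0, 0]], delta_rot=[[0, 0, 0]], grip=[-1])

```text
clock: 14.8
tool_pos: [0.5554, -0.148, 0.1505]
eef_rot: [0.659, 0.752, 0.0, -0.002]
contact_force: [-4.6, 7.3, 0.9]
opening: 0.005
finger_force: 4.5
```

Emit:
play_rows(translation=[[-0.001, 0, 0], [-0.001, 0, 0]], delta_rot=[[0, 0, 0], [0, 0, 0]], grip=[-1, -1])

```text
clock: 15.05
tool_pos: [0.5555, -0.1487, 0.1505]
eef_rot: [0.659, 0.753, 0.001, -0.002]
contact_force: [-5.3, 11.0, 3.6]
opening: 0.003
finger_force: 5.8
```

Emit:
play_rows(translation=[[-0.001, 0, 0], [0, 0, 0]], delta_rot=[[0, 0, 0], [0, 0, 0]], grip=[-1, -1])

```text
clock: 15.3
tool_pos: [0.5556, -0.149, 0.1505]
eef_rot: [0.658, 0.753, 0.001, -0.003]
contact_force: [-5.2, 11.5, 2.6]
opening: 0.003
finger_force: 6.0
```

Emit:
play_rows(translation=[[-0.001, 0, 0], [0, 0, 0], [0, 0, 0], [0, 0, 0], [0, 0, 0], [0, 0, 0]], delta_rot=[[0, 0, 0], [0, 0, 0], [0, 0, 0], [0, 0, 0], [0, 0, 0], [0, 0, 0]], grip=[-1, -1, -1, -1, -1, -1])

```text
clock: 16.05
tool_pos: [0.5556, -0.1493, 0.1506]
eef_rot: [0.658, 0.753, 0.001, -0.003]
contact_force: [-5.3, 12.9, 4.1]
opening: 0.005
finger_force: 6.6
```

Emit:
play_rows(translation=[[0.002, 0, 0], [0.002, 0, 0], [0.002, 0, 0], [0.002, 0, 0], [0.004, 0, 0], [0.006, 0, 0], [0.01, 0, 0], [0, 0, -0.02], [0, 0, -0.04], [0, 0, -0.04], [0.03, 0, -0.02], [0.04, 0, 0], [0.04, 0, 0], [0, 0, 0]], delta_rot=[[0, 0, 0], [0, 0, 0], [0, 0, 0], [0, 0, 0], [0, 0, 0], [0, 0, 0], [0, 0, 0], [0, 0, 0], [0, 0, 0], [0, 0, 0], [0, 0, 0], [0, 0, 0], [0, 0, 0], [0, 0, 0]], grip=[-1, -1, -1, -1, -1, -1, -1, -1, -1, -1, -1, -1, -1, -1])

```text
clock: 17.8
tool_pos: [0.5381, -0.0123, 0.2709]
eef_rot: [0.657, 0.754, 0.001, -0.001]
contact_force: [0.9, -1.1, 0.1]
opening: 0.008
finger_force: 0.0
```

```bash
python3 - <<'E'
from h import *
s=r.get_state(); print(s['clock'],s['tool_pos'],s['contact_force'])
for k in ("scene","side"): cv2.imwrite(f"pics/{k}2.png",r.snapshot(k))
a=np.hstack([cv2.imread("pics/scene2.png")[180:360,120:400],cv2.imread("pics/side2.png")[260:440,270:550]]); cv2.imwrite("pics/end.png",cv2.resize(a,None,fx=1.42,fy=1.42))
E
```

```text
17.8 [ 0.53812496 -0.01228498  0.27087899] [ 0.87516277 -1.14942533  0.13373438]
```

View pics/end.png

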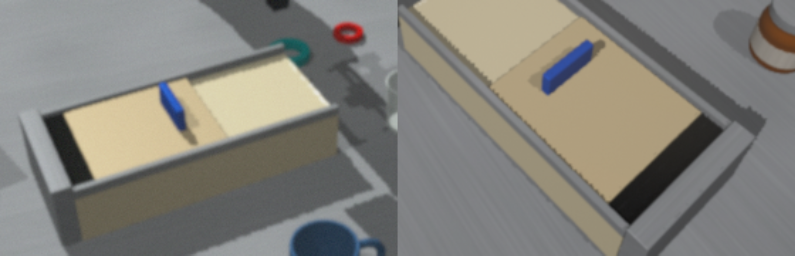

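The hatch nose meets the black seal. About 2 mm of travel took about 9 N, which matches the seal's stiffness. The tool is clear, so I'm handing in.

```bash
python3 -c "
from plant import r
print(r.finish_job())"
```

```text
the job is handed in; nothing more can be done
None
```

The larger red ring is in the compartment, the hatch is shut and was pressed on the seal at about 9 N for about 0.75 s, and the tool was clear of everything when I handed the job in at about 18 s; no verdict came back.

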